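# Put the tin away and draw out the spice tray

### The job

The cook is done with the tin and now wants the spices: with the fingertips, push the tray that holds the tin fully home, and draw the tray of spice jars all the way out to its stop by hooking a fingertip behind the lip at its front, in whichever order you like. Do not pinch either tray's front, do not touch or lift the jars or the tin, which must stay standing at the back of their trays, and leave the other things on the worktop where they are.

Things in the scene. Friction and masses are not known exactly. Their poses are not given: they have to be found in the camera images.
- spice_unit: fixed pull-out housing of the tray with the spice jars: an open-topped plywood box 130 mm wide, 190 mm deep and 38 mm high on the worktop, set sideways to the robot. Origin on the worktop under the middle of its front; its +x points into the housing, towards the robot's left (world yaw 1.35 to 1.6 rad), so its tray is drawn out along its -x, to the robot's right, and pushed home to the left; z up. The two housings look alike; which is at the left varies
- spice_tray (a joint): how far the spice tray is drawn out, m: 0 = fully home (front board closed up to the housing), 0.080 = fully out against its stop. It slides with about 2 N of friction plus 8 N per m/s, has no spring and stays where it is left. Starts at 0 to 0.02
- spice_grip (a point): the middle of the rear edge of the spice tray's lip (3 mm behind the lip's plain face, on the bead), 85 mm above the worktop. Behind it (into the tray) the tray is empty for at least 85 mm; the tray's inner floor is 20 mm and the tops of its side walls 46 mm above the worktop, 100 mm clear between the walls; it moves with the tray
- spice_face (a point): the middle of the outer face of the spice tray's front board, 50 mm above the worktop; it moves with the tray
- spice_lip: the steel lip behind the spice tray's front board, 112 mm wide (along y) and 5 mm thick, with a rolled bead of 8 mm diameter along its top edge, which is 85 mm above the worktop. Its plain rear face is x = 0 of this body and the bead stands 3 mm farther back (to x = +3 mm). The body's origin moves with the tray and lies at worktop height; axes as the housing's
- spice_front: the wooden front board of the spice tray, 130 mm wide, 10 mm thick, from 11 to 83 mm above the worktop; its outer face lies at x = -14 mm of this body. Origin and axes as those of the tray's lip
- tin_unit: fixed pull-out housing of the tray with the tin: an open-topped plywood box 130 mm wide, 190 mm deep and 38 mm high on the worktop, set sideways to the robot. Origin on the worktop under the middle of its front; its +x points into the housing, towards the robot's left (world yaw 1.35 to 1.6 rad), so its tray is drawn out along its -x, to the robot's right, and pushed home to the left; z up. The two housings look alike; which is at the left varies
- tin_tray (a joint): how far the tin tray is drawn out, m: 0 = fully home (front board closed up to the housing), 0.080 = fully out against its stop. It slides with about 2 N of friction plus 8 N per m/s, has no spring and stays where it is left. Starts at 0.035 to 0.06
- tin_grip (a point): the middle of the rear edge of the tin tray's lip (3 mm behind the lip's plain face, on the bead), 85 mm above the worktop. Behind it (into the tray) the tray is empty for at least 52 mm; the tray's inner floor is 20 mm and the tops of its side walls 46 mm above the worktop, 100 mm clear between the walls; it moves with the tray
- tin_face (a point): the middle of the outer face of the tin tray's front board, 50 mm above the worktop; it moves with the tray
- tin_lip: the steel lip behind the tin tray's front board, 112 mm wide (along y) and 5 mm thick, with a rolled bead of 8 mm diameter along its top edge, which is 85 mm above the worktop. Its plain rear face is x = 0 of this body and the bead stands 3 mm farther back (to x = +3 mm). The body's origin moves with the tray and lies at worktop height; axes as the housing's
- tin_front: the wooden front board of the tin tray, 130 mm wide, 10 mm thick, from 11 to 83 mm above the worktop; its outer face lies at x = -14 mm of this body. Origin and axes as those of the tray's lip
- spice_jar_a: a loose clear spice jar with a big red or orange cap, diameter 45 mm, 106 mm tall, standing at the back of the spice tray (axis 110 to 140 mm behind the lip, beside the other jar). Origin under its centre, z up
- spice_jar_b: a loose clear spice jar with a big red or orange cap, diameter 45 mm, 106 mm tall, standing at the back of the spice tray (axis 110 to 140 mm behind the lip, beside the other jar). Origin under its centre, z up
- tin_a: a loose food tin with a brown label, diameter 75 mm, 58 mm tall, standing at the back of the tin tray (axis 93 to 125 mm behind the lip). Origin under its centre, z up
- honey_jar: bystander: honey jar with a grey lid, 68x73 mm, 90 mm tall, behind the housings. Origin under its centre. It stands under a wall shelf whose front edge is at x = 0.60 m and whose underside is 0.457 m above the worktop
- tuna_tin: bystander: flat tin, diameter 86 mm, 40 mm tall, behind the left housing. Origin under its centre
- mug: bystander: white mug, 83x115 mm with its handle, 86 mm tall, at the right, short of the microwave, which fills the worktop to the right of y = -0.53 m. Origin under its centre
Things that resemble listed ones, but are neither listed nor needed, are in the scene too. Leave any pink look-alike of the spice_jar_a alone. Leave any blue look-alike of the spice_jar_b alone.

How it is judged:
By the outcome, as a careful person would: the job done as asked, in the order asked, and still so for the second after the job is handed in, with the robot touching nothing.
It also fails if it takes over 45 s, if anything falls off the work surface, if the arm or the gripper's body presses on something with over 40 N, if the wrist force passes 120 N, or if a joint passes its speed limit or range.

### The arm

A 6-joint arm with a two-finger parallel gripper is mounted at the origin on a cart in front of the work surface, level with it; the furniture and walls round the work are solid. World frame = base frame: x ahead of the robot, y to its left, z up, the work surface at z = 0. Lengths are in m, angles in rad, forces in N, time in s.
With the tool pointing down it reaches from about 0.3 to 0.85 m from the base axis. Payload 4.2 kg.
Tool frame: the origin (TCP) lies on the mounting face of the last link; the fingertips stand 191 mm ahead of it and the grasp point (between the pads) lies 172 mm ahead of it; z points along the fingers, y is the line along which they close (so a half turn about z gives the same grasp; the last joint's range is limited). The gripper opens to 91 mm and grips with 3 to 60 N. Pads are 32 mm wide; open, the fingers measure 118 mm over their backs; the gripper's body (76 mm by 178 mm) begins 60 mm behind the grasp point.
Start: joints at [1.312, 0.32, 1.565, -0, 1.257, -0.02], TCP at [0.136, 0.559, 0.405] pointing down, gripper open.
Joint ranges: [-3.11, 3.11], [-0.84, 2.01], [0.21, 2.61], [-1.34, 4.49], [0.05, 2.63], [-2.56, 2.56]. Speed limits (rad/s): [2.57, 2.57, 3.14, 3.14, 3.14, 3.14].

### API

Orientations are given as [roll, pitch, yaw] about the fixed x, y, z axes, in that order (R = Rz(yaw) Ry(pitch) Rx(roll)).
In Python, from rig import observe, get_image, hand_in, boxes_of, trace gives the robot as it stands.
- The arm moves only by the tool drive_tool, never from a script. Its arguments are lists of equal length, an entry for each row: "translation": the shift along the tool's x, y, z in cm, a list of three; "turn": the turn, a rotation vector about the tool's x, y, z in rad, a list of three. In form: {"translation": [[dx, dy, dz], ...], "turn": [[rx, ry, rz], ...]}. A call has 1 to 20 rows; each row is the pose to reach, as a shift and turn from the pose commanded when the call began, along the tool's axes at that moment; what a row does not reach only later rows make up. A row lasts 1/10 s, in which the tool goes at most 50 mm and 8.59 degrees, less where a joint would pass 70% of its speed; a pose out of reach is approached as far as the arm can. A call with a gripper value outside its range is refused whole. "grip" is the finger opening in cm, from 0 to 9.12, set as the call begins (left out, the last holds). The fingers move at their own pace and stop on an object; "force" is the grip in N (left out, the last holds). Time passes only in rows, so rows that repeat a pose let the fingers close. It gives the time, the measured TCP pose, the force, the opening and the grip force at its end, in the units of the state.
- observe(): the state, without advancing time (a new reading comes with each control period).
- get_image(name): name is "scene" or "side" or "wrist"; returns a dict with "frame" (420x560x3 uint8, red, green, blue), "depth" (420x560 float32, m along the optical axis (not along the pixel's ray), 0 where there is no reading), "mtx" (3x3 intrinsics, pixels), "view" (4x4, takes a point from world to camera coordinates); the wrist camera has in their place "hand_eye" (4x4, takes a point from camera to tool coordinates, whose origin is the TCP and whose axes are the flange's). Camera axes: x right, y down, z forward; pixel columns grow to the right and rows downward; lengths in m; the calibration is good to about 2 mm. A picture is of the moment at which its call begins: read the wrist's pose just before it.
- hand_in(): hands the job in; it is judged then, once.
Trained networks look in the newest picture that a camera, given by its name, has taken for a name from the list of things; names that differ only in an ending like _2 or _b are one class to them, and where a whole thing is asked for, a point or a joint stands for the part that bears it (a point fixed in the world has none). Each returns a list of dicts, best first, with "score" (0 to 1); they miss things now and then, are a little off and sometimes report something else, mostly with a low value. They report only what shows in the picture. A call takes as long as a camera call. They do not tell look-alikes from the thing itself.
- boxes_of(name, camera): "at" ([x, y, z] in m, in world coordinates, good to about 4 mm: the middle of the surface that is visible of it).
- trace(name, camera): "mask" (420x560 bool, what is visible of it).
The state is a dict: "clock": time; "q": joint angles; "qd": joint speeds; "tau": joint torques, N m; "eef_pos": TCP position; "tool_rot": TCP orientation; "wrist_force": force on the tool from outside, world axes, zero at the start; "moment": the same for the moment, N m; "opening": finger opening in m; "grasp_force": force on a finger pad.
Only numpy, scipy, OpenCV 4.12 (cv2) and the standard library are available. Lean on these libraries where they do the work, as an engineer would, in place of code of your own. Each camera call takes 0.05 s, during which the arm holds its last target. There are 200 camera calls.

## Working session

There is one attempt and no reset: what is moved stays moved. The work goes in short steps, Python scripts to look and compute and a tool call to move; the robot and the scene stay as the last step left them, time stands still between calls to the robot, and variables do not carry over. Pictures are saved under pics/ and viewed, at most 10 in all, crops included, and the job is handed in when it is done.

Besides the shell and the picture viewer there is one more tool, called after "Call:" as name(argument=value, ...), one argument or row to a line, values as JSON. drive_tool: Moves the arm, as the interface text tells. Its arguments: {"type":"object","properties":{"translation":{"type":"array","items":{"type":"array","items":{"type":"number"}}},"turn":{"type":"array","items":{"type":"array","items":{"type":"number"}}},"grip":{"type":"number"},"force":{"type":"number"}},"required":["translation","turn"]}

```bash
mkdir -p pics
cat > h.py <<'E'
import numpy as np, cv2
from rig import observe,get_image,hand_in,boxes_of,trace
def cloud(im,o=None):
    d=im["depth"];K=im["mtx"];v,u=np.mgrid[:420,:560]
    P=np.stack([(u-K[0,2])/K[0,0]*d,(v-K[1,2])/K[1,1]*d,d,np.ones_like(d)],-1)
    T=np.linalg.inv(im["view"])
    W=(P@T.T)[...,:3]; W[d==0]=np.nan
    return W
E
python3 - <<'E'
from h import *
o=observe();print(o)
ims=[]
for c in("scene","side"):
    im=get_image(c);ims.append(im["frame"]);np.savez(c+".npz",**im)
    cv2.imwrite(f"pics/{c}.png",im["frame"][...,::-1])
    for n in("spice_front","tin_front","spice_lip","tin_lip","spice_jar_a","tin_a","spice_unit","mug","honey_jar","tuna_tin"):
        print(c,n,[(np.round(b["at"],3).tolist(),round(b["score"],2)) for b in boxes_of(n,c)[:4]])
E
```

```text
{'clock': 0.0, 'q': array([ 1.31196826e+00,  3.20287189e-01,  1.56568530e+00, -5.63482530e-05,
        1.25738141e+00, -2.00196240e-02]), 'qd': array([-0.00031725, -0.00143497,  0.00145994, -0.00128771,  0.00107203,
       -0.00051944]), 'tau': array([ 2.00242532e-03, -4.12452757e+01, -2.31972456e+01,  7.28594139e-02,
        4.57278709e-02, -1.53132542e-04]), 'eef_pos': array([0.13598747, 0.55851242, 0.40392026]), 'tool_rot': array([-3.13983069e+00,  1.83048931e-05,  2.90280165e+00]), 'wrist_force': array([-0.27969642, -0.14041774,  0.15272332]), 'moment': array([ 0.03851169, -0.0007838 ,  0.02094419]), 'grasp_force': 0.0, 'opening': 0.09123086311544713}
scene spice_front [([0.475, 0.206, 0.05], 0.79), ([0.704, 0.027, 0.066], 0.26)]
scene tin_front []
scene spice_lip [([0.473, 0.214, 0.082], 0.42)]
scene tin_lip []
scene spice_jar_a [([0.517, 0.332, 0.09], 0.81), ([0.54, 0.521, 0.069], 0.76), ([0.468, 0.34, 0.092], 0.62), ([0.464, 0.48, 0.068], 0.59)]
scene tin_a [([0.495, -0.138, 0.079], 0.87), ([0.73, 0.188, 0.04], 0.59), ([0.477, -0.231, 0.084], 0.25)]
scene spice_unit [([0.468, 0.226, 0.037], 0.62)]
scene mug [([0.522, -0.438, 0.058], 0.59)]
scene honey_jar [([0.702, 0.027, 0.068], 0.93)]
scene tuna_tin [([0.731, 0.188, 0.04], 0.63)]
side spice_front [([0.475, 0.202, 0.047], 0.6)]
side tin_front [([0.479, -0.249, 0.056], 0.92), ([0.481, -0.242, 0.042], 0.29)]
side spice_lip []
side tin_lip [([0.486, -0.178, 0.036], 0.29), ([0.474, 0.335, 0.084], 0.22)]
side spice_jar_a [([0.472, 0.336, 0.081], 0.76), ([0.518, 0.335, 0.085], 0.66), ([0.463, 0.482, 0.068], 0.57), ([0.538, 0.511, 0.077], 0.47)]
side tin_a [([0.497, -0.149, 0.075], 0.82)]
side spice_unit []
side mug []
side honey_jar [([0.707, 0.022, 0.061], 0.81), ([0.497, -0.146, 0.073], 0.67)]
side tuna_tin [([0.73, 0.186, 0.036], 0.81), ([0.48, -0.242, 0.042], 0.37)]
```

View pics/scene.png

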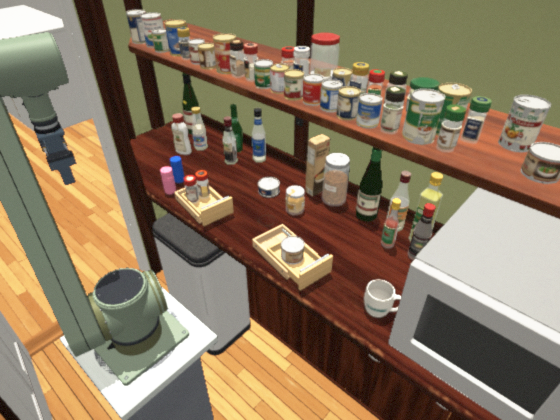

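View pics/side.png

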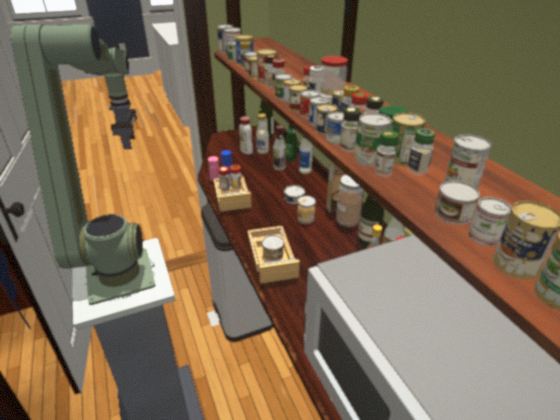

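The left housing, at about (203,200) in the scene picture, holds two red- and orange-capped jars at (190,187) and (202,182), so it is the spice unit. The pink (168,180) and blue (177,168) look-alikes stand outside it. The right housing, at (292,255), holds the tin with the brown label. Next I'll measure the geometry and confirm with a crop.

Run:
```python
from h import *
ims={c:dict(np.load(c+".npz")) for c in("scene","side")}
W=np.concatenate([cloud(ims[c]).reshape(-1,3) for c in ims])
fig=[]
for nm,yc in(("spice",.27),("tin",-.16)):
    m=(abs(W[:,0]-.48)<.12)&(abs(W[:,1]-yc)<.16)&(W[:,2]>.012)&(W[:,2]<.13)
    P=W[m]; print(nm,m.sum())
    top=P[(P[:,2]>.076)&(P[:,2]<.09)&(P[:,1]<yc-.03)]
    print("top",len(top),top.min(0),top.max(0),np.median(top,0))
    # yaw from board top
    for lo,hi in((.012,.03),(.034,.042),(.044,.05),(.076,.082),(.082,.09)):
        q=P[(P[:,2]>lo)&(P[:,2]<hi)]
        if len(q)<5: continue
        r=cv2.minAreaRect(q[:,:2].astype(np.float32)*1000); print(lo,len(q),np.round(r[0]),np.round(r[1]),round(r[2],1),np.round(np.percentile(q,[1,99],0)[:,:2],3).tolist())
    f=P[(P[:,2]>.02)&(P[:,2]<.075)&(P[:,1]<yc-.04)]
    # outer face: lowest y per x-bin
    xs=np.arange(f[:,0].min(),f[:,0].max(),.012);L=[(x+.006,np.percentile(f[abs(f[:,0]-x-.006)<.006][:,1],8)) for x in xs if (abs(f[:,0]-x-.006)<.006).sum()>8]
    print(np.round(L,3).tolist())
    # side-view image crop
s=ims["scene"]["frame"][...,::-1]
a=cv2.resize(s[150:230,150:250],(500,400),interpolation=3);b=cv2.resize(s[220:290,245:340],(300*95*4//(70*3),400) if 0 else (300,221),interpolation=3)
o=np.zeros((400,800,3),np.uint8);o[:,:500]=a;o[:221,500:]=b;cv2.imwrite("pics/crop.png",o)
```

```text
spice 2988
top 263 [0.41318775 0.19132406 0.07600409] [0.53867467 0.23005826 0.08957615] [0.47444591 0.2092259  0.082169  ]
0.012 651 [492. 311.] [232. 129.] 81.0 [[0.413, 0.191], [0.55, 0.425]]
0.034 361 [495. 311.] [234. 132.] 80.0 [[0.415, 0.194], [0.57, 0.428]]
0.044 211 [489. 293.] [192. 126.] 81.1 [[0.415, 0.193], [0.558, 0.387]]
0.076 175 [488. 275.] [156. 128.] 80.5 [[0.417, 0.193], [0.539, 0.351]]
0.082 230 [494. 273.] [163. 125.] 73.9 [[0.416, 0.193], [0.542, 0.362]]
[[0.417, 0.211], [0.429, 0.207], [0.441, 0.206], [0.453, 0.203], [0.465, 0.202], [0.477, 0.2], [0.489, 0.198], [0.501, 0.197], [0.513, 0.195], [0.525, 0.191], [0.537, 0.19]]
tin 4223
top 407 [ 0.41523425 -0.25989561  0.07619113] [ 0.5435242  -0.22088433  0.08995412] [ 0.47886906 -0.23997584  0.0826417 ]
0.012 1232 [ 502. -124.] [259. 132.] 80.1 [[0.421, -0.257], [0.582, -0.001]]
0.034 650 [ 504. -122.] [260. 133.] 79.4 [[0.419, -0.257], [0.586, -0.001]]
0.044 343 [ 497. -158.] [188. 128.] 78.2 [[0.419, -0.257], [0.564, -0.06]]
0.076 385 [ 495. -168.] [166. 127.] 78.2 [[0.419, -0.256], [0.541, -0.092]]
0.082 243 [ 508. -197.] [161. 121.] 58.5 [[0.42, -0.257], [0.542, -0.165]]
[[0.421, -0.238], [0.433, -0.24], [0.445, -0.242], [0.457, -0.244], [0.469, -0.247], [0.481, -0.249], [0.493, -0.251], [0.505, -0.253], [0.517, -0.255], [0.529, -0.258], [0.541, -0.259]]
```

View pics/crop.png

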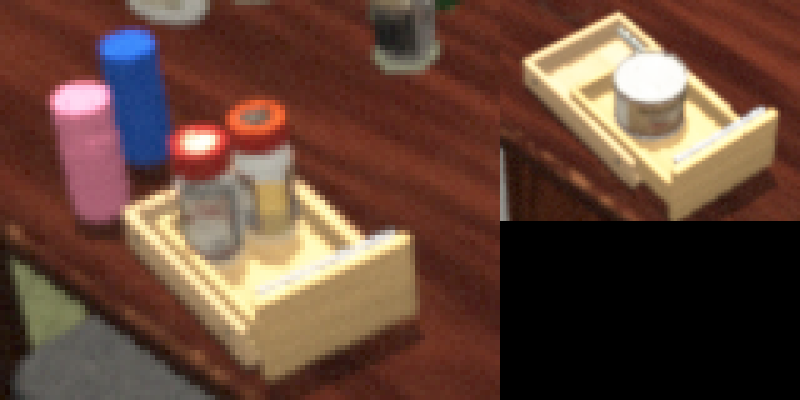

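The crop confirms it: the left tray holds the clear jars with red and orange caps, the pink and blue ones stand outside behind that housing, and the tin is in the right tray. I'll start with the spice tray, going above the gap behind its lip with the gripper closed.

Call:
drive_tool(
  translation=[
    [-41.3,-22,0],
    [-41.3,-22,0],
    [-41.3,-22,0],
    [-41.3,-22,0],
    [-41.3,-22,0],
    [-41.3,-22,0],
    [-41.3,-22,0],
    [-41.3,-22,0],
    [-41.3,-22,0],
    [-41.3,-22,0],
    [-41.3,-22,0],
    [-41.3,-22,0],
    [-41.3,-22,0],
    [-41.3,-22,0],
    [-41.3,-22,0],
  ],
  turn=[
    [0,0,1.5],
    [0,0,1.5],
    [0,0,1.5],
    [0,0,1.5],
    [0,0,1.5],
    [0,0,1.5],
    [0,0,1.5],
    [0,0,1.5],
    [0,0,1.5],
    [0,0,1.5],
    [0,0,1.5],
    [0,0,1.5],
    [0,0,1.5],
    [0,0,1.5],
    [0,0,1.5],
  ],
  grip=0,
)

```text
clock: 2.6
eef_pos: [0.4845, 0.248, 0.4049]
tool_rot: [3.142, -0.0, 1.405]
wrist_force: [-0.0, -0.9, 0.6]
opening: 0.0005
grasp_force: 0.0
```

```bash
cat >> h.py <<'E'
from scipy.spatial.transform import Rotation as R
def wrist():
    o=observe(); im=get_image("wrist")
    T=np.eye(4);T[:3,:3]=R.from_euler("xyz",o["tool_rot"]).as_matrix();T[:3,3]=o["eef_pos"]
    im["view"]=np.linalg.inv(T@im["hand_eye"]); return o,im
def fit(W,c,yaw):
    # coordinates in tray frame around face guess c
    e=np.array([np.cos(yaw),np.sin(yaw)]);n=np.array([-e[1],e[0]])
    P=W.reshape(-1,3);P=P[np.isfinite(P[:,0])]
    return np.c_[(P[:,:2]-c)@e,(P[:,:2]-c)@n,P[:,2]]
E
python3 - <<'E'
from h import *
o,im=wrist();cv2.imwrite("pics/w1.png",im["frame"][...,::-1])
Q=fit(cloud(im),np.array([.477,.199]),1.403)
for nm,yl in(("top",.0),):
  m=(Q[:,2]>.074)&(Q[:,2]<.095)&(abs(Q[:,0])<.05)&(abs(Q[:,1])<.09)
  T=Q[m];print(m.sum(),np.percentile(T,[1,5,50,95,99],0).round(4))
  for b in np.arange(-.06,.06,.02):
    t=T[(T[:,1]>b)&(T[:,1]<b+.02)];print(b,len(t),np.percentile(t[:,0],[2,98]).round(4),t[:,2].max().round(4)) if len(t)>3 else 0
m=(Q[:,2]>.03)&(Q[:,2]<.15)&(abs(Q[:,1])<.045)&(Q[:,0]>.03)&(Q[:,0]<.2);print("jars",np.percentile(Q[m],[1,99],0))
print([(b["at"],b["score"]) for n in("spice_jar_a","spice_lip") for b in boxes_of(n,"wrist")])
E
```

```text
1238 [[ 0.0075 -0.0614  0.0771]
 [ 0.0081 -0.0561  0.0811]
 [ 0.0146  0.0209  0.0833]
 [ 0.0216  0.0592  0.0853]
 [ 0.0221  0.0643  0.0859]]
-0.06 251 [0.008  0.0214] 0.0864
-0.039999999999999994 272 [0.0079 0.0217] 0.0867
-0.01999999999999999 20 [0.0159 0.0217] 0.0857
1.3877787807814457e-17 46 [0.0071 0.0217] 0.0857
0.020000000000000018 286 [0.0077 0.0221] 0.0864
0.04000000000000002 280 [0.0076 0.022 ] 0.0862
jars [[ 0.13109127 -0.04313744  0.03911861]
 [ 0.18665565  0.0432005   0.12817829]]
[([0.4818, 0.3534, 0.1272], 0.82), ([0.5212, 0.3443, 0.1253], 0.72), ([0.4838, 0.214, 0.0594], 0.58)]
```

View pics/w1.png

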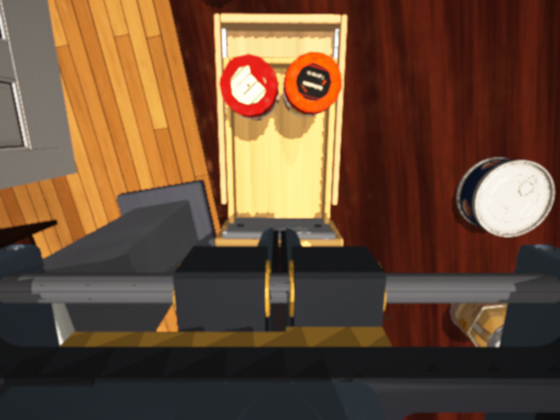

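The lip's rear edge lies 22 mm behind my reference point and the yaw fits. The fingertips are about 12 mm clear behind the lip, with the jars well beyond. I'll descend and look at the force, then draw.

Call:
drive_tool(
  translation=[
    [0,0,4],
    [0,0,8],
    [0,0,12],
    [0,0,14.5],
    [0,0,16.2],
    [0,0,16.2],
    [0,0,16.2],
  ],
  turn=[
    [0,0,0],
    [0,0,0],
    [0,0,0],
    [0,0,0],
    [0,0,0],
    [0,0,0],
    [0,0,0],
  ],
)

```text
clock: 3.45
eef_pos: [0.4855, 0.2475, 0.2431]
tool_rot: [3.141, -0.0, 1.403]
wrist_force: [-0.4, 0.0, -0.1]
opening: 0.0005
grasp_force: 0.0
```

Call:
drive_tool(
  translation=[
    [-0.4,0,0],
    [-0.8,0,0],
    [-1.2,0,0],
    [-1.5,0,0],
    [-1.8,0,0],
    [-2.1,0,0],
    [-2.5,0,0],
    [-2.9,0,0],
    [-3.3,0,0],
    [-3.7,0,0],
    [-4.1,0,0],
    [-4.5,0,0],
    [-4.9,0,0],
    [-5.3,0,0],
    [-5.7,0,0],
    [-6.1,0,0],
    [-6.1,0,0],
  ],
  turn=[
    [0,0,0],
    [0,0,0],
    [0,0,0],
    [0,0,0],
    [0,0,0],
    [0,0,0],
    [0,0,0],
    [0,0,0],
    [0,0,0],
    [0,0,0],
    [0,0,0],
    [0,0,0],
    [0,0,0],
    [0,0,0],
    [0,0,0],
    [0,0,0],
    [0,0,0],
  ],
)

```text
clock: 5.15
eef_pos: [0.4745, 0.1864, 0.2425]
tool_rot: [-3.14, 0.001, 1.403]
wrist_force: [1.1, 0.1, 0.6]
opening: 0.0006
grasp_force: 0.1
```

```bash
cat > m.py <<'E'
from h import *
def spice():
    im=get_image("scene");Q=fit(cloud(im),np.array([.477,.199]),1.403)
    m=(Q[:,2]>.03)&(Q[:,2]<.075)&(abs(Q[:,1])<.055)&(Q[:,0]>-.12)&(Q[:,0]<.03);print("face x'",np.percentile(Q[m,0],[3,10,50,90]).round(4),m.sum()); return im
im=spice();cv2.imwrite("pics/s2.png",cv2.resize(im["frame"][130:260,140:320,::-1],(720,520)))
print([(b["at"],b["score"]) for b in boxes_of("spice_front","scene")])
E
python3 m.py
```

```text
face x' [-0.0518 -0.0506 -0.0478 -0.044 ] 298
[([0.4675, 0.1569, 0.0509], 0.68)]
```

View pics/s2.png

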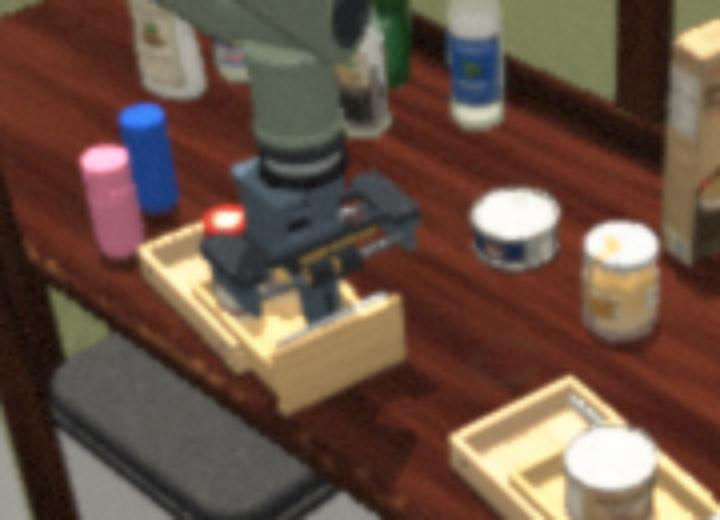

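The picture shows the tray following the fingers, about 50 mm out, with the jars standing. I'll continue slowly to the stop.

Call:
drive_tool(
  translation=[
    [-0.3,0,0],
    [-0.6,0,0],
    [-0.9,0,0],
    [-1.2,0,0],
  ],
  turn=[
    [0,0,0],
    [0,0,0],
    [0,0,0],
    [0,0,0],
  ],
)

```text
clock: 5.65
eef_pos: [0.4728, 0.1759, 0.2426]
tool_rot: [-3.141, -0.003, 1.401]
wrist_force: [-2.6, 15.6, -4.5]
opening: 0.0007
grasp_force: 7.2
```

Call:
drive_tool(
  translation=[
    [-0.2,0,0],
    [-0.4,0,0],
    [-0.6,0,0],
  ],
  turn=[
    [0,0,0],
    [0,0,0],
    [0,0,0],
  ],
)

```text
clock: 5.95
eef_pos: [0.4724, 0.1737, 0.2429]
tool_rot: [3.141, -0.014, 1.395]
wrist_force: [-3.0, 34.6, -9.2]
opening: 0.0002
grasp_force: 17.0
```

Call:
drive_tool(
  translation=[
    [-0.2,0,0],
    [-0.4,0,0],
  ],
  turn=[
    [0,0,0],
    [0,0,0],
  ],
)

```text
clock: 6.15
eef_pos: [0.4722, 0.1723, 0.243]
tool_rot: [3.141, -0.022, 1.392]
wrist_force: [-3.1, 49.6, -12.9]
opening: 0.0002
grasp_force: 24.2
```

The stop is reached: the force rises steeply with no further travel. I'll release, lift and go towards the tin tray.

Call:
drive_tool(
  translation=[
    [0.6,0,0],
    [1.2,0,0],
    [2.0,0,0],
    [2.6,0,0],
    [2.6,0,0],
    [2.6,0,-3],
    [2.6,0,-7],
    [2.6,0,-11],
    [2.6,0,-15],
    [2.6,0,-16],
    [2.6,0,-16],
  ],
  turn=[
    [0,0,0],
    [0,0,0],
    [0,0,0],
    [0,0,0],
    [0,0,0],
    [0,0,0],
    [0,0,0],
    [0,0,0],
    [0,0,0],
    [0,0,0],
    [0,0,0],
  ],
)

```text
clock: 7.25
eef_pos: [0.4758, 0.1906, 0.4044]
tool_rot: [3.138, -0.002, 1.402]
wrist_force: [0.2, -0.4, -0.4]
opening: 0.0007
grasp_force: 0.0
```

Run:
```python
from h import *
import m
o=observe();print(o["eef_pos"],o["tool_rot"])
t=np.array([.471,-.300,o["eef_pos"][2]]);Rm=R.from_euler("xyz",o["tool_rot"])
print("shift cm",Rm.inv().apply(t-o["eef_pos"])*100,"turn",(Rm.inv()*R.from_euler("xyz",[np.pi,0,1.393])).as_rotvec())
```

```text
face x' [-0.0613 -0.0602 -0.0573 -0.0539] 296
[([0.4628, 0.144, 0.0494], 0.72)]
[0.47529493 0.19059003 0.4013607 ] [-3.13939552e+00  1.43300998e-03  1.40244073e+00]
shift cm [-48.43730593   7.79710955   0.05228002] turn [-0.00219035  0.00144337  0.00943915]
```

Call:
drive_tool(
  translation=[
    [-48.4,7.8,0],
    [-48.4,7.8,0],
    [-48.4,7.8,0],
    [-48.4,7.8,0],
    [-48.4,7.8,0],
    [-48.4,7.8,0],
    [-48.4,7.8,0],
    [-48.4,7.8,0],
    [-48.4,7.8,0],
    [-48.4,7.8,0],
    [-48.4,7.8,0],
    [-48.4,7.8,0],
    [-48.4,7.8,0],
  ],
  turn=[
    [0,0,0.01],
    [0,0,0.01],
    [0,0,0.01],
    [0,0,0.01],
    [0,0,0.01],
    [0,0,0.01],
    [0,0,0.01],
    [0,0,0.01],
    [0,0,0.01],
    [0,0,0.01],
    [0,0,0.01],
    [0,0,0.01],
    [0,0,0.01],
  ],
)

```text
clock: 8.65
eef_pos: [0.4715, -0.2982, 0.4013]
tool_rot: [-3.139, -0.002, 1.393]
wrist_force: [-0.7, 0.0, 0.2]
opening: 0.0006
grasp_force: 0.0
```

Run:
```python
from h import *
o,im=wrist();print(o["eef_pos"],o["tool_rot"]);cv2.imwrite("pics/w2.png",im["frame"][...,::-1])
c=np.array([.481,-.249]);yaw=1.393
Q=fit(cloud(im),c,yaw)
T=Q[(Q[:,2]>.074)&(Q[:,2]<.095)&(abs(Q[:,0])<.05)&(abs(Q[:,1])<.09)];print(len(T),np.percentile(T,[1,50,99],0).round(4))
for b in np.arange(-.06,.06,.02):
    t=T[(T[:,1]>b)&(T[:,1]<b+.02)]
    if len(t)>3: print(b,len(t),np.percentile(t[:,0],[2,98]).round(4))
e=np.array([np.cos(yaw),np.sin(yaw)]);print("tool x' y'",(o["eef_pos"][:2]-c)@e,(o["eef_pos"][:2]-c)@[-e[1],e[0]])
```

```text
[ 0.47154312 -0.29822789  0.40130122] [-3.13868012e+00 -1.82483720e-03  1.39348442e+00]
2483 [[ 0.0027 -0.061   0.0801]
 [ 0.0108  0.0011  0.0832]
 [ 0.019   0.0627  0.086 ]]
-0.06 364 [0.0029 0.0182]
-0.039999999999999994 408 [0.0028 0.019 ]
-0.01999999999999999 411 [0.0028 0.0189]
1.3877787807814457e-17 418 [0.0027 0.0189]
0.020000000000000018 415 [0.0027 0.0189]
0.04000000000000002 373 [0.0036 0.0189]
tool x' y' -0.050124407167280366 0.0006012984113342441
```

View pics/w2.png

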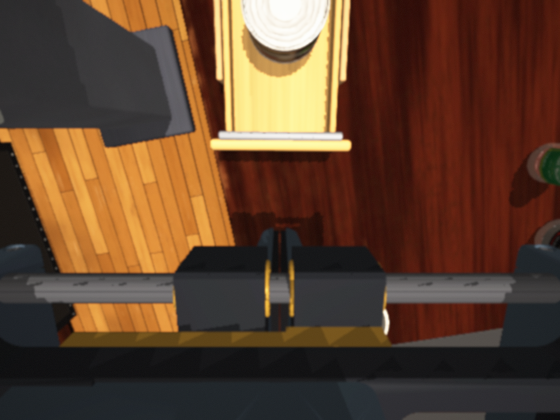

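The view shows the board squarely ahead at about (280,145), centred, with a gap of about 36 mm. I'll descend and push.

Call:
drive_tool(
  translation=[
    [0,0,4],
    [0,0,8],
    [0,0,12],
    [0,0,15],
    [0,0,16.3],
    [0,0,16.3],
    [1,0,16.3],
    [2,0,16.3],
    [2.8,0,16.3],
    [3.2,0,16.3],
    [3.5,0,16.3],
    [3.8,0,16.3],
    [4.1,0,16.3],
    [4.5,0,16.3],
    [4.9,0,16.3],
    [5.3,0,16.3],
    [5.7,0,16.3],
    [6.1,0,16.3],
    [6.4,0,16.3],
    [6.7,0,16.3],
  ],
  turn=[
    [0,0,0],
    [0,0,0],
    [0,0,0],
    [0,0,0],
    [0,0,0],
    [0,0,0],
    [0,0,0],
    [0,0,0],
    [0,0,0],
    [0,0,0],
    [0,0,0],
    [0,0,0],
    [0,0,0],
    [0,0,0],
    [0,0,0],
    [0,0,0],
    [0,0,0],
    [0,0,0],
    [0,0,0],
    [0,0,0],
  ],
)

```text
clock: 10.7
eef_pos: [0.4837, -0.233, 0.2397]
tool_rot: [3.141, -0.0, 1.393]
wrist_force: [1.4, -2.2, 0.9]
opening: 0.0005
grasp_force: 1.1
```

Call:
drive_tool(
  translation=[
    [0.3,0,0],
    [0.6,0,0],
    [0.9,0,0],
  ],
  turn=[
    [0,0,0],
    [0,0,0],
    [0,0,0],
  ],
)

```text
clock: 11.0
eef_pos: [0.4852, -0.2241, 0.2396]
tool_rot: [-3.142, -0.0, 1.393]
wrist_force: [1.6, -3.1, -0.6]
opening: 0.0005
grasp_force: 1.1
```

Call:
drive_tool(
  translation=[
    [0.2,0,0],
    [0.4,0,0],
    [0.6,0,0],
  ],
  turn=[
    [0,0,0],
    [0,0,0],
    [0,0,0],
  ],
)

```text
clock: 11.3
eef_pos: [0.4862, -0.2183, 0.2396]
tool_rot: [-3.141, -0.0, 1.393]
wrist_force: [0.9, -2.2, -0.1]
opening: 0.0004
grasp_force: 1.1
```

Call:
drive_tool(
  translation=[
    [0.2,0,0],
    [0.4,0,0],
    [0.6,0,0],
  ],
  turn=[
    [0,0,0],
    [0,0,0],
    [0,0,0],
  ],
)

```text
clock: 11.6
eef_pos: [0.4871, -0.2135, 0.2397]
tool_rot: [3.142, 0.004, 1.395]
wrist_force: [-2.8, -13.4, -2.2]
opening: 0.0006
grasp_force: 7.0
```

Call:
drive_tool(
  translation=[
    [0.2,0,0],
    [0.4,0,0],
    [0.6,0,0],
  ],
  turn=[
    [0,0,0],
    [0,0,0],
    [0,0,0],
  ],
)

```text
clock: 11.9
eef_pos: [0.4875, -0.2115, 0.2399]
tool_rot: [3.141, 0.014, 1.4]
wrist_force: [-9.0, -35.6, -4.8]
opening: 0.0007
grasp_force: 18.2
```

The tray is home, with the force at 36 N and rising. I'll back off, lift clear and check both trays.

Call:
drive_tool(
  translation=[
    [-0.6,0,0],
    [-1.5,0,0],
    [-3,0,0],
    [-5,0,0],
    [-6,0,0],
    [-6,0,-4],
    [-6,0,-8],
    [-6,0,-12],
    [-6,0,-16],
    [-6,0,-18],
    [-6,0,-18],
  ],
  turn=[
    [0,0,0],
    [0,0,0],
    [0,0,0],
    [0,0,0],
    [0,0,0],
    [0,0,0],
    [0,0,0],
    [0,0,0],
    [0,0,0],
    [0,0,0],
    [0,0,0],
  ],
)

```text
clock: 13.0
eef_pos: [0.4779, -0.2659, 0.4231]
tool_rot: [3.135, 0.002, 1.393]
wrist_force: [0.2, -0.2, 0.2]
opening: 0.0004
grasp_force: 0.0
```

Run:
```python
from h import *
import m
im=get_image("side");a=get_image("scene")
o=np.zeros((600,800,3),np.uint8)
o[:,:400]=cv2.resize(a["frame"][140:320,150:350,::-1],(400,600)) ;o[:,400:]=cv2.resize(im["frame"][140:290,195:325,::-1],(400,600))
cv2.imwrite("pics/fin.png",o)
W=np.concatenate([cloud(im).reshape(-1,3),cloud(a).reshape(-1,3)])
for n,c,y in(("spice",(.477,.199),1.403),("tin",(.481,-.249),1.393)):
    Q=fit(W,np.array(c),y);z=(Q[:,2]>.03)&(Q[:,2]<.042)&(abs(Q[:,1])<.06)&(Q[:,0]>-.1)&(Q[:,0]<.29)
    print(n,np.percentile(Q[z,0],[1,99]).round(3))
for n in("spice_jar_a","tin_a","mug","tuna_tin","honey_jar"): print(n,[(np.round(b["at"],3).tolist(),round(b["score"],2)) for b in boxes_of(n,"scene")[:4]])
```

```text
face x' [-0.0618 -0.0603 -0.0576 -0.0534] 298
[([0.4645, 0.1458, 0.0505], 0.7), ([0.6976, 0.0367, 0.0864], 0.26)]
spice [-0.062  0.279]
tin [0.049 0.257]
spice_jar_a [([0.506, 0.27, 0.093], 0.89), ([0.537, 0.518, 0.069], 0.8), ([0.458, 0.281, 0.094], 0.68), ([0.467, 0.48, 0.071], 0.64)]
tin_a [([0.505, -0.089, 0.076], 0.66)]
mug [([0.527, -0.437, 0.058], 0.77)]
tuna_tin [([0.729, 0.186, 0.037], 0.79), ([0.465, 0.154, 0.042], 0.18)]
honey_jar [([0.699, 0.035, 0.083], 0.78)]
```

View pics/fin.png

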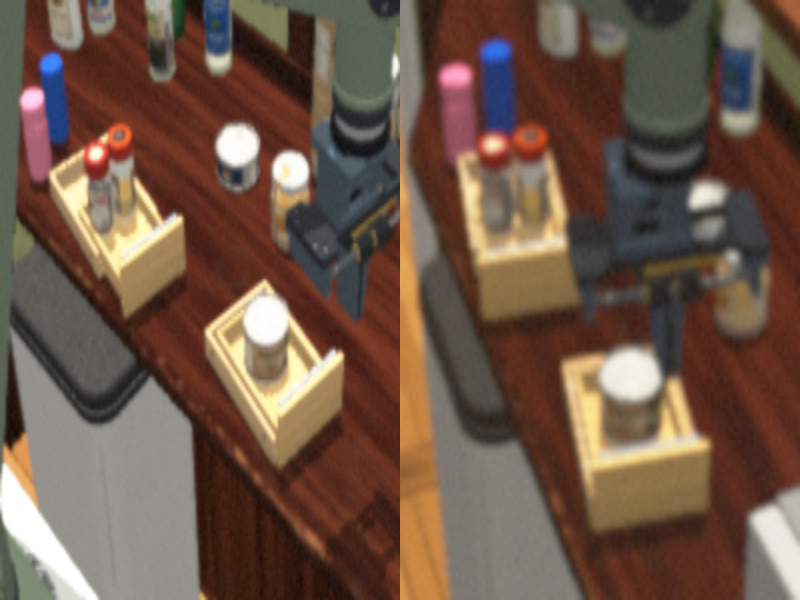

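The tin tray is home, its board closed up and the tin standing. The spice tray is fully out at its stop with both jars standing, and the other things haven't moved.

```bash
python3 -c "
from rig import hand_in;print(hand_in())"
```

```text
the job is handed in; nothing more can be done
None
```

I pushed the tin tray fully home and drew the spice tray out to its stop; both ends were confirmed by a sharp rise in force. The jars and tin are still standing at the back of their trays, nothing else on the worktop moved, and the job was handed in at about 13 s.

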